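Load the block and index the keeper of a holding fixture

TASK

Lay the cork block flat and fully down in the pocket of the holding fixture and let go of it. Then pull the spring plunger up by its black knob, slide the section it sits on along the rail to the next hole, so that its tongue reaches over the block, and let the pin drop fully home in that hole. Finish still gripping the knob with the pin home; do not let go, and leave the pliers, the flat tin and the bottle where they are.

Things in the scene. Friction and masses are not known exactly. Their poses are not given: they have to be found in the camera images.
- fixture: Fixed holding fixture on the bench behind the grinder: aluminium base plate 116 x 250 mm, top 8 mm above the bench, carrying a pocket and a rail. Origin: on the bench under the pocket's centre; x along the pocket's long side, y along the rail, pointing from the pocket to the rail, z up.
- pocket (a point): Middle of the pocket floor, 8 mm above the bench, fixture's axes. Clear space 96 mm (x) by 62 mm (y) inside 5 mm steel walls, upright to 17 mm above the bench, then flaring outward 5 mm up to 26 mm. Along the long sides the walls are 20 mm pieces at the corners only: a 52 mm gap in the middle of each for the fingers.
- hole1 (a point): The next hole: mouth of the middle hole in the rail top, 36 mm above the bench. The rail is a steel tube 24 mm wide along the fixture's y, at x = +5 mm, y = 59 to 199 mm, with three 11 mm holes at y = 165 (start), 120 (next) and 75 mm (last).
- cork_block: Plain brown cork block, 58 x 92 x 28 mm, 60 g, loose on the bench right of the grinder. Origin: centre of its underside; x along the 58 mm width, y along the 92 mm length. It lies in the pocket with its length along the fixture's x, either way round; its top is then 36 mm above the bench, 3.5 mm under the tongue's level.
- slide (a joint): Position of the sliding section on the rail (m): about 0 at the start, pin in the hole farthest from the pocket; grows towards the pocket (fixture's -y). 0.045: pin over the next hole; 0.090: over the last. About 1.5 N of friction; with the pin home 1.5 mm of play either way.
- plunger (a joint): Lift of the plunger (m): 0 home (in a hole), 0.018 fully up. The pin (8 mm, round foot) goes 10 mm into the rail, so from 0.011 up the section is free to slide; let down between holes it rides on the rail top. A spring pushes it down with 4 N at 0, rising to 6.5 N at 0.012.
- knob: Black round pull knob of the plunger, 24 mm diameter, 22 mm tall, axis upright, moves with the plunger and the section. Origin: centre of its underside, 52 mm above the bench with the pin home; the section under it is a dark steel sleeve 36 mm long along the rail, 38 mm wide, top 43 mm above the bench (brass bush to 51 mm).
- knob_grip (a point): Centre of the knob, 63 mm above the bench with the pin home: where to grip it, straight from above.
- tongue_tip (a point): End of the steel tongue, an 18 x 6 mm bar fixed to the section and running beside the rail towards the pocket, 32 mm to the fixture's -x side of the knob axis. The end is 108 mm ahead of that axis, underside 39.5 mm above the bench: 57 mm from the pocket's centre along y at the start, 12 mm at the next hole, over the block.
- pliers_red_1: Red-handled pliers lying on the bench right of the grinder, nearer the robot, 57 x 172 x 12 mm; leave alone.
- flux_tin: Low round tin, 60 mm diameter, 35 mm tall, on the bench right of the fixture; leave alone.
- oil_bottle: White bottle with red cap, 55 mm diameter, 160 mm tall, standing left of the fixture; leave alone.

How it is judged:
By the outcome, as a careful person would: the job done as asked, in the order asked, and still so for the second after the job is handed in, while the arm keeps its last pose, push and grip.
It also fails if it takes over 59 s, if anything falls off the work surface, if the arm or the gripper's body presses on something with over 40 N, if the wrist force passes 120 N, or if a joint passes its speed limit or range.

ROBOT

A 6-joint arm with a two-finger parallel gripper is mounted at the origin on a cart in front of the work surface, level with it; the furniture and walls round the work are solid. World frame = base frame: x ahead of the robot, y to its left, z up, the work surface at z = 0. Lengths are in mm, angles in rad, forces in N, time in s.
With the tool pointing down it reaches from about 300 to 875 mm from the base axis. Payload 6.4 kg.
Tool frame: the origin (TCP) lies between the finger pads, 19 mm behind the fingertips; this is the grasp point; z points along the fingers, y is the line along which they close (so a half turn about z gives the same grasp; the last joint's range is limited). The gripper opens to 85 mm and grips with 20 to 120 N. Pads are 22 mm wide; open, the fingers measure 114 mm over their backs; the gripper's body (76 mm by 85 mm) begins 54 mm behind the grasp point. The pads swing forward as they close: fully open they stand 13 mm farther back than shut.
Start: joints at [-1.498, 0.181, 1.607, -0, 1.354, -0.206], TCP at [158.257, -552.807, 249.988] pointing down, gripper open.
Joint ranges: [-2.99, 2.99], [-0.89, 2.07], [0.3, 2.58], [-1.14, 4.28], [0, 2.63], [-3.12, 3.12]. Speed limits (rad/s): [2.57, 2.57, 3.01, 3.14, 3.14, 3.14].

INTERFACE

Orientations are given as a unit quaternion [x, y, z, w].
In Python, from workcell import * gives the robot as it stands.
- The arm moves only by the shell command python3 -m creep 'ROWS' [FORCE]. ROWS is JSON, a list of rows, each an object with "gripper": the opening, from 0 (shut) to 1 (fully open); "linear": the shift along the tool's x, y, z in units of 50 mm (1.0 is 50 mm), a list of three; "turn": the turn, a rotation vector about the tool's x, y, z in units of 5 degrees (1.0 is 5 degrees), a list of three. A call has exactly 8 rows; each row shifts and turns the commanded pose from where the row before left it, along the tool's axes as they then stand; what a row does not reach is not made up. A row lasts 1/10 s, in which the tool goes at most 50 mm and 8.59 degrees, less where a joint would pass 70% of its speed; a pose out of reach is approached as far as the arm can. A call is refused whole if a number of a shift passes 1 or a number of a turn 1, either way. A call with a gripper value outside its range is refused whole. The fingers move at their own pace and stop on an object; FORCE is the grip in N (left out, the last holds). Time passes only in rows, so rows that do not move let the fingers close, or fill a call up. It gives the time, the measured TCP pose, the force, the opening and the grip force at its end, in the units of the state.
- get_state(): the state, without advancing time (a new reading comes with each control period).
- snapshot(name): name is "scene" or "top" or "wrist"; returns the picture (400x640x3 uint8, red, green, blue); there is no depth.
- get_calibration(name): a dict with "K" (3x3 intrinsics, pixels), "k1" (the pictures are not rectified: a ray, as slopes to the right and down, at radius r is drawn at 1 + k1 r^2 times it, then the intrinsics apply), "cam_to_world" (4x4, takes a point from camera to world coordinates). Camera axes: x right, y up, looking along -z (the intrinsics and any distortion apply to the point x, -y, -z); pixel columns grow to the right and rows downward; lengths in mm; the calibration is good to about 2 mm. A picture is of the moment at which its call begins: read the wrist's pose just before it. get_calibration takes no time and is no camera call; for the wrist camera it gives the pose at the moment of the call.
- close_job(): hands the job in; it is judged then, once.
Trained networks look in the newest picture that a camera, given by its name, has taken for a name from the list of things; names that differ only in an ending like _2 or _b are one class to them, and where a whole thing is asked for, a point or a joint stands for the part that bears it (a point fixed in the world has none). Each returns a list of dicts, best first, with "conf" (0 to 1); they miss things now and then, are a little off and sometimes report something else, mostly with a low value. They report only what shows in the picture. A call takes as long as a camera call.
- recognise(camera, label): "rect" ([centre column, centre row, width, height] in pixels, round what is visible of it).
The state is a dict: "time": time; "joints": joint angles; "qvel": joint speeds; "effort": joint torques, N m; "tool_pos": TCP position; "tcp_rot": TCP orientation; "contact_force": force on the tool from outside, world axes, zero at the start; "torque": the same for the moment, N m; "gripper_width": finger opening in mm; "grip_force": force on a finger pad.
Only numpy, scipy, OpenCV 4.12 (cv2) and the standard library are available. Lean on these libraries where they do the work, as an engineer would, in place of code of your own. Each camera call takes 0.05 s, during which the arm holds its last target. There are 200 camera calls.

## Working session

There is one attempt and no reset: what is moved stays moved. The work goes in short steps, Python scripts to look and compute and a shell command to move; the robot and the scene stay as the last step left them, time stands still between calls to the robot, and variables do not carry over. Pictures are saved under pics/ and viewed, at most 10 in all, crops included, and the job is handed in when it is done.

```bash
ls; mkdir -p pics; cat > h.py <<'E'
from workcell import *
import numpy as np, cv2
from scipy.spatial.transform import Rotation as R
def ray(cam,u,v,cal=None):
    c=cal or get_calibration(cam); K=np.array(c["K"]); T=np.array(c["cam_to_world"])
    p=cv2.undistortPoints(np.array([[[u,v]]],float),np.eye(3),None) if 0 else None
    d=np.array([(u-K[0,2])/K[0,0],(v-K[1,2])/K[1,1]]); s=d.copy()
    for _ in range(20): s=d/(1+c["k1"]*(s@s))
    return T[:3,3],T[:3,:3]@np.array([s[0],-s[1],-1])
def at(cam,u,v,z,cal=None):
    o,d=ray(cam,u,v,cal); return (o+d*(z-o[2])/d[2])[:2].round(1)
def proj(cam,P,cal=None):
    c=cal or get_calibration(cam); K=np.array(c["K"]); T=np.array(c["cam_to_world"])
    q=(np.asarray(P,float)-T[:3,3])@T[:3,:3]; s=np.c_[q[...,0]/-q[...,2],-q[...,1]/-q[...,2]]
    s=s*(1+c["k1"]*(s**2).sum(1,keepdims=True)); return s*[K[0,0],K[1,1]]+[K[0,2],K[1,2]]
def snap(cam,name):
    im=snapshot(cam); cv2.imwrite(f"pics/{name}.png",im[:,:,::-1]); return im
E
python3 - <<'E'
from h import *
for c in ["top","scene"]:
    snap(c,c+"1")
    k=get_calibration(c); print(c,np.round(k["cam_to_world"],2).tolist(),k["k1"],np.round(k["K"],1).tolist())
    for l in ["cork_block","knob","fixture","flux_tin","oil_bottle","pliers_red_1"]:
        r=recognise(c,l); print(l,[(np.round(x["rect"],1).tolist(),round(x["conf"],2)) for x in r[:2]])
print(get_state()["time"])
E
```

```text
pics
top [[0.02, 1.0, -0.07, 457.37], [-1.0, 0.02, 0.0, 65.21], [0.0, 0.07, 1.0, 1137.72], [0.0, 0.0, 0.0, 1.0]] -0.0904889010095704 [[400.9, 0.0, 323.0], [0.0, 400.9, 199.3], [0.0, 0.0, 1.0]]
cork_block [([396.5, 223.8, 36.4, 29.2], 0.58)]
knob []
fixture [([314.6, 160.7, 95.6, 49.4], 0.67)]
flux_tin [([423.4, 169.4, 19.6, 26.3], 0.79)]
oil_bottle [([218.4, 132.5, 33.2, 29.4], 0.87)]
pliers_red_1 [([402.6, 272.1, 49.6, 20.2], 0.75)]
scene [[-1.0, 0.01, 0.03, 563.18], [0.02, -0.52, 0.86, 948.84], [0.02, 0.86, 0.52, 593.98], [0.0, 0.0, 0.0, 1.0]] -0.02571248363498965 [[385.4, 0.0, 326.0], [0.0, 385.4, 194.8], [0.0, 0.0, 1.0]]
cork_block []
knob [([287.0, 222.4, 13.2, 12.1], 0.39)]
fixture [([289.8, 217.8, 48.0, 60.5], 0.92)]
flux_tin [([301.0, 163.2, 16.0, 18.3], 0.59)]
oil_bottle [([244.9, 259.5, 29.9, 81.6], 0.68)]
pliers_red_1 []
0.7
```

```bash
python3 - <<'E'
import cv2
a=cv2.imread("pics/top1.png")[90:310,190:460]; cv2.imwrite("pics/a.png",cv2.resize(a,None,fx=2.7,fy=2.7,interpolation=cv2.INTER_CUBIC))
cv2.imwrite("pics/b.png",cv2.resize(cv2.imread("pics/scene1.png")[100:320,180:440],None,fx=2.7,fy=2.7,interpolation=cv2.INTER_CUBIC))
E
```

```text
(no output)
```

View pics/a.png

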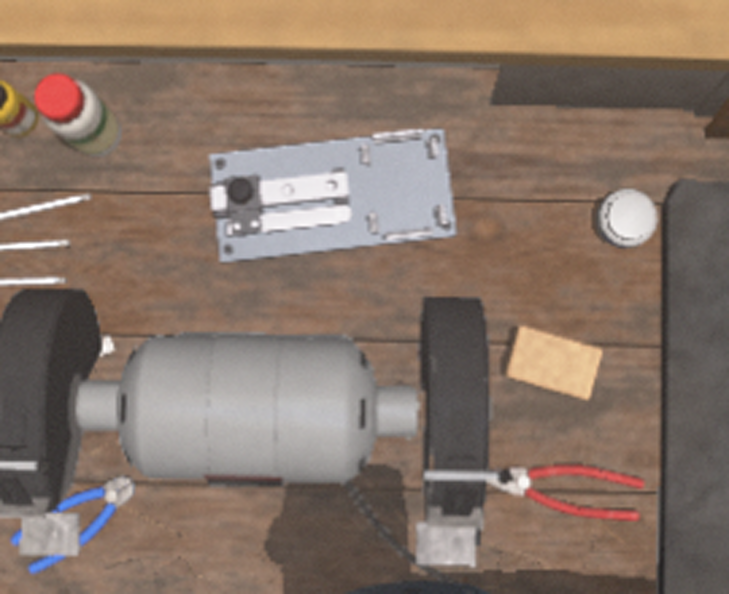

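View pics/b.png

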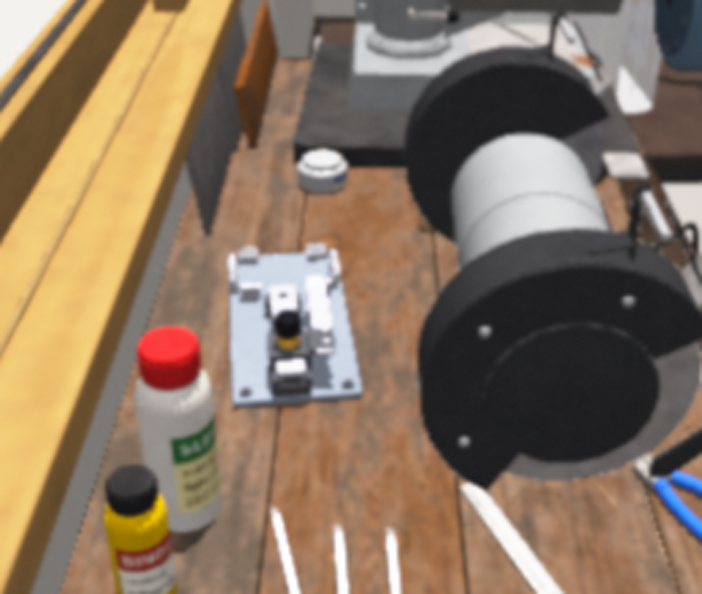

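The top view shows the fixture (crop corners 209,154 / 443,129 / 456,234 / 219,262) with the pocket on the right and the knob at about (240,190). The cork is at (554,362), right of the grinder and clear of the pliers at (570,490). The scene view confirms the layout.

```bash
python3 - <<'E'
from h import *
f=lambda p,z:at("top",p[0]/2.7+190-.3,p[1]/2.7+90-.3,z)
F=[f(p,8) for p in [(209,154),(443,129),(456,234),(219,262)]]; print("fix",F)
print("yaw",np.degrees([np.arctan2(*(a)) for a in [-(F[1]-F[0])*[-1,1],-(F[2]-F[3])*[-1,1]]]))
print("centre",np.mean(F,0))
C=[f(p,28) for p in [(518,325),(603,348),(586,400),(506,375)]]; print("cork",C,np.mean(C,0))
print("knob",f((240,190),74),"tin",f((628,217),35),"grinder wheel r",f((430,300),150),f((485,300),150),f((490,460),80),"wheel2",f((100,300),150),"motor",f((250,335),150),"beam",f((400,50),100), "plier",f((520,470),12),f((640,485),12),"block",f((665,250),50),f((665,250),0))
s=get_state();print(s["tool_pos"],R.from_quat(s["tcp_rot"]).as_matrix().round(3).tolist(),s["gripper_width"])
k=get_calibration("wrist");print(np.round(k["cam_to_world"],3).tolist())
E
```

```text
fix [array([684.5, 227.6]), array([716.5, -19.8]), array([604.5, -35. ]), array([569.8, 213.3])]
yaw [7.37001471 7.95557829]
centre [643.825  96.525]
cork [array([509.2, -98.4]), array([ 487.2, -186.7]), array([ 433.6, -169.5]), array([457.6, -86.7])] [ 471.9   -135.325]
knob [635.5 186. ] tin [ 622.8 -210.6] grinder wheel r [5.247e+02 5.000e-01] [525.8 -49.9] [374.8 -65.1] wheel2 [518.4 303.5] motor [489.3 164.3] beam [773.4  30.4] plier [ 359.7 -104.8] [ 346.  -230.5] block [ 587.6 -245. ] [ 593.6 -259.3]
[ 158.25972247 -552.82587845  250.01066755] [[0.961, 0.275, 0.0], [0.275, -0.961, -0.0], [0.0, 0.0, -1.0]] 85.13966400051575
[[0.275, 0.916, 0.294, 233.611], [-0.962, 0.262, 0.083, -530.551], [-0.0, -0.305, 0.952, 374.607], [0.0, 0.0, 0.0, 1.0]]
```

View pics/top1.png

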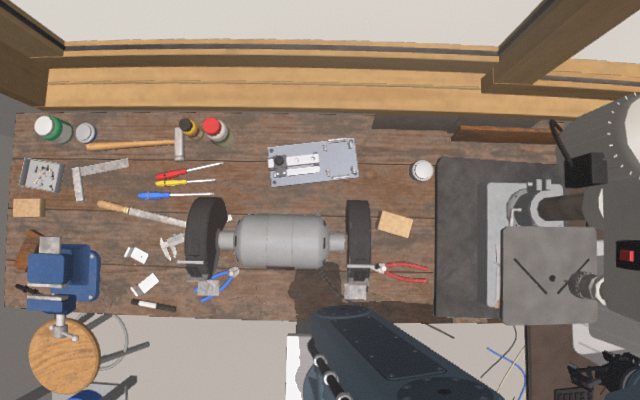

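View pics/scene1.png

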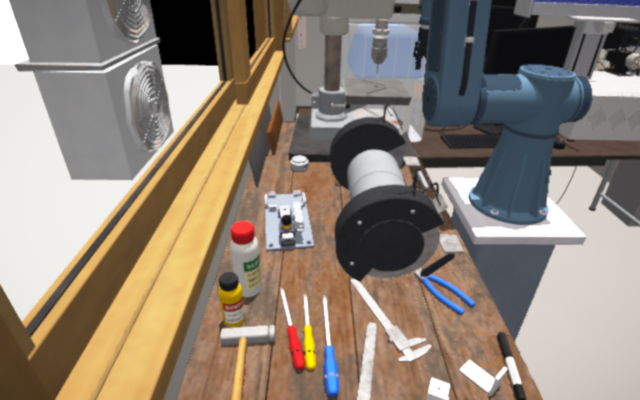

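Views: the drill press occupies the right side (px x>435). The grinder wheel's right side is at px x≈371. I'll move left first, then forward to look at the cork.

```bash
python3 -m creep '[{"gripper":1,"linear":[0.3,-0.52,-0.1],"turn":[0,0,0]},{"gripper":1,"linear":[0.3,-0.52,-0.1],"turn":[0,0,0]},{"gripper":1,"linear":[0.3,-0.52,0],"turn":[0,0,0]},{"gripper":1,"linear":[0.3,-0.52,0],"turn":[0,0,0]},{"gripper":1,"linear":[0.3,-0.52,0],"turn":[0,0,0]},{"gripper":1,"linear":[0.3,-0.52,0],"turn":[0,0,0]},{"gripper":1,"linear":[0.3,-0.52,0],"turn":[0,0,0]},{"gripper":1,"linear":[0.3,-0.52,0],"turn":[0,0,0]}]' 60
python3 -c "
from h import *
t=lambda:get_state()['tool_pos'];p=t();M=R.from_quat(get_state()['tcp_rot']).as_matrix()
print(p,M.T@(np.array([440,-140,265])-p)/50)"
```

```text
time: 1.5
tool_pos: [216.5, -318.7, 260.1]
tcp_rot: [0.99, 0.139, 0.0, 0.0]
contact_force: [0.5, 0.3, -0.3]
gripper_width: 85.2
grip_force: 0.0
[ 216.53731558 -318.68018692  260.06895465] [ 5.27942886 -2.20735388 -0.09908594]
```

```bash
python3 -m creep '[{"gripper":1,"linear":[0.66,-0.276,0],"turn":[0,0,0]},{"gripper":1,"linear":[0.66,-0.276,0],"turn":[0,0,0]},{"gripper":1,"linear":[0.66,-0.276,0],"turn":[0,0,0]},{"gripper":1,"linear":[0.66,-0.276,0],"turn":[0,0,0]},{"gripper":1,"linear":[0.66,-0.276,0],"turn":[0,0,0]},{"gripper":1,"linear":[0.66,-0.276,0],"turn":[0,0,0]},{"gripper":1,"linear":[0.66,-0.276,0],"turn":[0,0,0]},{"gripper":1,"linear":[0.66,-0.276,0],"turn":[0,0,0]}]' >/dev/null
python3 -m creep '[{"gripper":1,"linear":[0,0,0],"turn":[0,0,-1]},{"gripper":1,"linear":[0,0,0],"turn":[0,0,-1]},{"gripper":1,"linear":[0,0,0],"turn":[0,0,-1]},{"gripper":1,"linear":[0,0,0],"turn":[0,0,-1]},{"gripper":1,"linear":[0,0,0],"turn":[0,0,-1]},{"gripper":1,"linear":[0,0,0],"turn":[0,0,-1]},{"gripper":1,"linear":[0,0,0],"turn":[0,0,-1]},{"gripper":1,"linear":[0,0,0],"turn":[0,0,-1]}]'
cat > cork.py <<'E'
from h import *
import sys
def cork(name):
    cal=get_calibration("wrist"); im=snap("wrist",name)
    r=recognise("wrist","cork_block")
    print([(np.round(x["rect"],1).tolist(),round(x["conf"],2)) for x in r[:2]])
    hsv=cv2.cvtColor(im,cv2.COLOR_RGB2HSV)
    u,v,w,h=r[0]["rect"]; c=hsv[int(v),int(u)].astype(int); print("hsv",c)
    m=(abs(hsv[...,0].astype(int)-c[0])<6)&(abs(hsv[...,2].astype(int)-c[2])<35)&(abs(hsv[...,1].astype(int)-c[1])<45)
    m=m.astype(np.uint8); mm=np.zeros_like(m); a,b=int(max(0,v-h/2-8)),int(max(0,u-w/2-8)); mm[a:int(v+h/2+8),b:int(u+w/2+8)]=1
    m=cv2.morphologyEx(m*mm,cv2.MORPH_OPEN,np.ones((5,5)))
    k=max(cv2.findContours(m,0,cv2.CHAIN_APPROX_NONE)[0],key=cv2.contourArea)[:,0]
    W=np.array([at("wrist",p[0],p[1],28,cal) for p in k],np.float32)
    return cv2.minAreaRect(W)
if __name__=="__main__":
    print(cork(sys.argv[1])); s=get_state(); print(s["tool_pos"],R.from_quat(s["tcp_rot"]).as_matrix()[:2,:2].round(3).tolist())
E
python3 cork.py w1
```

```text
time: 3.1
tool_pos: [439.8, -141.0, 260.1]
tcp_rot: [0.882, 0.471, 0.0, 0.0]
contact_force: [-0.8, 0.1, 0.1]
gripper_width: 85.2
grip_force: 0.0
[([334.6, 154.4, 63.3, 81.4], 0.56)]
hsv [ 21  75 249]
((466.37164306640625, -147.93508911132812), (63.49434280395508, 53.229583740234375), 74.84857940673828)
[ 439.82094057 -141.03039894  260.09482553] [[0.559, 0.829], [0.829, -0.559]]
```

View pics/w1.png

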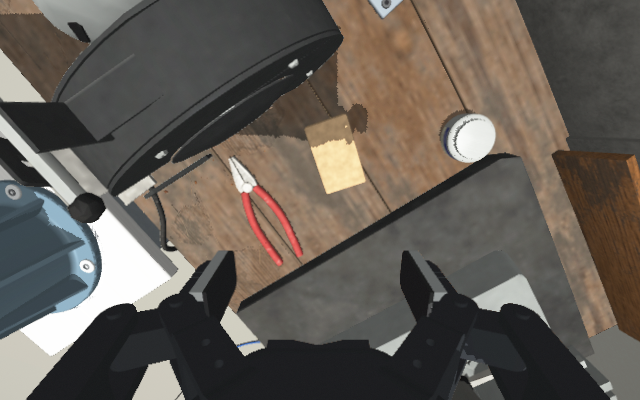

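The wrist image shows the cork half in shadow, with corners at about (305,127), (347,114), (365,182), (326,194). I'll refine them in a crop.

```bash
python3 - <<'E'
from h import *
im=cv2.imread("pics/w1.png")[95:210,275:395]; cv2.imwrite("pics/c.png",cv2.resize(im,None,fx=5,fy=5,interpolation=cv2.INTER_CUBIC))
C=[at("wrist",u,v,28) for u,v in [(305,127),(347,114),(365,182),(326,194)]]
print(C,np.mean(C,0)); d=[C[i]-C[(i+1)%4] for i in range(4)]; print([(np.hypot(*x),np.degrees(np.arctan2(x[1],x[0]))) for x in d])
E
```

```text
[array([457.7, -86. ]), array([ 508.3, -101.7]), array([ 482.5, -186. ]), array([ 431.8, -171.4])] [ 470.075 -136.275]
[(np.float64(52.97971309850595), np.float64(162.76210222096674)), (np.float64(88.15968466368287), np.float64(72.98327914174588)), (np.float64(52.76030704990257), np.float64(-16.064730858826014)), (np.float64(89.24107798542104), np.float64(-106.87143238432716))]
```

View pics/c.png

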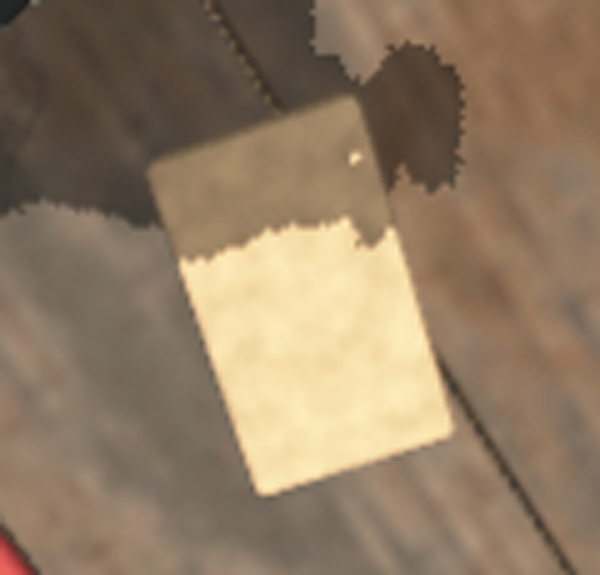

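```bash
python3 -m creep '[{"gripper":1,"linear":[0,0,0.5],"turn":[0,0,-0.9]},{"gripper":1,"linear":[0,0,0.5],"turn":[0,0,-0.9]},{"gripper":1,"linear":[0,0,0.5],"turn":[0,0,-0.9]},{"gripper":1,"linear":[0,0,0.5],"turn":[0,0,-0.8]},{"gripper":1,"linear":[0.09,0.18,0.4],"turn":[0,0,0]},{"gripper":1,"linear":[0.09,0.18,0.4],"turn":[0,0,0]},{"gripper":1,"linear":[0.09,0.19,0.4],"turn":[0,0,0]},{"gripper":1,"linear":[0,0,0],"turn":[0,0,0]}]'
python3 - <<'E'
from h import *
s=get_state();print(s["tool_pos"],R.from_quat(s["tcp_rot"]).as_matrix()[:2,:2].round(3).tolist())
snap("wrist","w2")
E
```

```text
time: 4.0
tool_pos: [469.1, -135.0, 97.7]
tcp_rot: [0.802, 0.597, -0.001, -0.002]
contact_force: [-0.8, -0.5, -0.0]
gripper_width: 85.6
grip_force: 0.0
[ 469.10029469 -134.97050037   97.65626955] [[0.286, 0.958], [0.958, -0.286]]
```

View pics/w2.png

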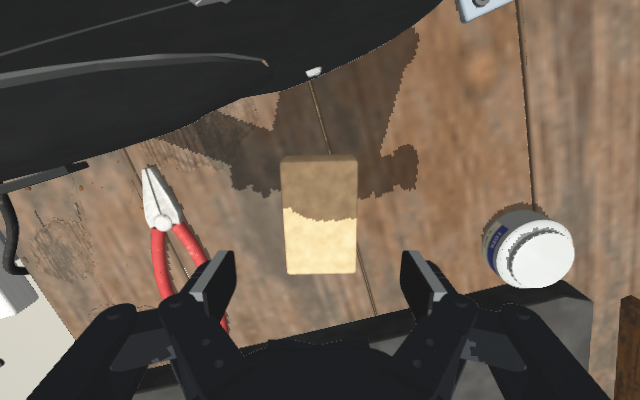

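The block is centred between the fingers. Its top corners are at about (284,161), (357,161), (356,273), (288,274).

```bash
python3 - <<'E'
from h import *
C=[at("wrist",u,v,28) for u,v in [(284,161),(357,161),(356,273),(288,274)]]
print(C,np.mean(C,0)); d=[C[i]-C[(i+1)%4] for i in range(4)]; print([(np.hypot(*x),np.degrees(np.arctan2(x[1],x[0]))) for x in d])
s=get_state();M=R.from_quat(s["tcp_rot"]).as_matrix();print(M.T@(np.r_[np.mean(C,0),20]-s["tool_pos"]),s["tool_pos"],M[:,2].round(3))
E
```

```text
[array([459. , -87.1]), array([ 507.4, -101.5]), array([ 484.8, -187.4]), array([ 433.2, -173. ])] [ 471.1  -137.25]
[(np.float64(50.4967325675632), np.float64(163.43117082040092)), (np.float64(88.82325146041434), np.float64(75.25972040113462)), (np.float64(53.57163428531934), np.float64(-15.592810939266347)), (np.float64(89.69085795107549), np.float64(-106.71760042073629))]
[-1.37462742  2.50766746 78.94665524] [ 469.30259144 -135.33581209   98.95478186] [-0.003  0.002 -1.   ]
```

```bash
python3 -m creep '[{"gripper":1,"linear":[-0.02,0.05,0.4],"turn":[0,0,0]},{"gripper":1,"linear":[0,0,0.4],"turn":[0,0,0]},{"gripper":1,"linear":[0,0,0.4],"turn":[0,0,0]},{"gripper":1,"linear":[0,0,0.2],"turn":[0,0,0]},{"gripper":1,"linear":[0,0,0.14],"turn":[0,0,0]},{"gripper":1,"linear":[0,0,0],"turn":[0,0,0]},{"gripper":0.5,"linear":[0,0,0],"turn":[0,0,0]},{"gripper":0.5,"linear":[0,0,0],"turn":[0,0,0]}]' 40
python3 -m creep '[{"gripper":0.4,"linear":[0,0,0],"turn":[0,0,0]},{"gripper":0.4,"linear":[0,0,0],"turn":[0,0,0]},{"gripper":0.4,"linear":[0,0,0],"turn":[0,0,0]},{"gripper":0.4,"linear":[0,0,0],"turn":[0,0,0]},{"gripper":0.4,"linear":[0,0,0],"turn":[0,0,0]},{"gripper":0.4,"linear":[0,0,0],"turn":[0,0,0]},{"gripper":0.4,"linear":[0,0,-0.2],"turn":[0,0,0]},{"gripper":0.4,"linear":[0,0,-0.2],"turn":[0,0,0]}]'
```

```text
time: 4.85
tool_pos: [472.8, -137.9, 23.9]
tcp_rot: [0.801, 0.598, 0.0, 0.001]
contact_force: [-1.9, 0.2, 1.1]
gripper_width: 58.9
grip_force: 0.5
time: 5.65
tool_pos: [471.8, -137.4, 43.5]
tcp_rot: [0.801, 0.598, -0.0, -0.0]
contact_force: [0.3, -0.7, -0.7]
gripper_width: 53.8
grip_force: 42.3
```

```bash
python3 -m creep '[{"gripper":0.4,"linear":[0,0,-0.64],"turn":[0,0,0]},{"gripper":0.4,"linear":[0,0,-0.64],"turn":[0,0,0]},{"gripper":0.4,"linear":[0,0,-0.64],"turn":[0,0,0]},{"gripper":0.4,"linear":[0,0,-0.64],"turn":[0,0,0]},{"gripper":0.4,"linear":[0,0,-0.64],"turn":[0,0,0]},{"gripper":0.4,"linear":[0,0,-0.64],"turn":[0,0,0]},{"gripper":0.4,"linear":[0,0,-0.64],"turn":[0,0,0]},{"gripper":0.4,"linear":[0,0,-0.64],"turn":[0,0,0]}]'
python3 -m creep '[{"gripper":0.4,"linear":[0.61,0.05,0],"turn":[0,0,0]},{"gripper":0.4,"linear":[0.61,0.05,0],"turn":[0,0,0]},{"gripper":0.4,"linear":[0.61,0.05,0],"turn":[0,0,0]},{"gripper":0.4,"linear":[0.61,0.05,0],"turn":[0,0,0]},{"gripper":0.4,"linear":[0.61,0.05,0],"turn":[0,0,0]},{"gripper":0.4,"linear":[0.61,0.05,0],"turn":[0,0,0]},{"gripper":0.4,"linear":[0.61,0.05,0],"turn":[0,0,0]},{"gripper":0.4,"linear":[0.61,0.05,0],"turn":[0,0,0]}]'
python3 -m creep '[{"gripper":0.4,"linear":[0,0,0],"turn":[0,0,1]},{"gripper":0.4,"linear":[0,0,0],"turn":[0,0,1]},{"gripper":0.4,"linear":[0,0,0],"turn":[0,0,1]},{"gripper":0.4,"linear":[0,0,0],"turn":[0,0,1]},{"gripper":0.4,"linear":[0,0,0],"turn":[0,0,1]},{"gripper":0.4,"linear":[0,0,0],"turn":[0,0,1]},{"gripper":0.4,"linear":[0,0,0],"turn":[0,0,1]},{"gripper":0.4,"linear":[0,0,0],"turn":[0,0,1]}]'
python3 -m creep '[{"gripper":0.4,"linear":[0,0,0],"turn":[0,0,1]},{"gripper":0.4,"linear":[0,0,0],"turn":[0,0,1]},{"gripper":0.4,"linear":[0,0,0],"turn":[0,0,1]},{"gripper":0.4,"linear":[0,0,0],"turn":[0,0,1]},{"gripper":0.4,"linear":[0,0,0],"turn":[0,0,1]},{"gripper":0.4,"linear":[0,0,0],"turn":[0,0,0.2]},{"gripper":0.4,"linear":[0,0,0],"turn":[0,0,0]},{"gripper":0.4,"linear":[0,0,0],"turn":[0,0,0]}]'
python3 - <<'E'
from h import *
import json
c=get_calibration("wrist"); json.dump({k:np.asarray(v).tolist() for k,v in c.items()},open("cal3.json","w"))
snap("wrist","w3")
for l in ["fixture","knob","cork_block"]: print(l,[(np.round(x["rect"],1).tolist(),round(x["conf"],2)) for x in recognise("wrist",l)[:2]])
s=get_state();print(s["tool_pos"],R.from_quat(s["tcp_rot"]).as_matrix()[:2,:2].round(3).tolist())
E
```

```text
time: 6.45
tool_pos: [471.7, -137.3, 301.2]
tcp_rot: [0.801, 0.598, 0.0, 0.0]
contact_force: [0.2, -0.5, -0.7]
gripper_width: 54.4
grip_force: 42.5
time: 7.25
tool_pos: [560.7, 92.0, 299.8]
tcp_rot: [0.801, 0.598, 0.0, 0.0]
contact_force: [0.1, -0.7, -0.3]
gripper_width: 54.2
grip_force: 42.6
time: 8.05
tool_pos: [560.3, 90.7, 299.7]
tcp_rot: [0.958, 0.286, 0.0, 0.0]
contact_force: [-0.1, -0.1, -0.7]
gripper_width: 54.3
grip_force: 42.5
time: 8.85
tool_pos: [560.6, 90.7, 299.3]
tcp_rot: [0.998, 0.066, 0.0, 0.0]
contact_force: [0.2, -0.3, -0.2]
gripper_width: 54.1
grip_force: 42.5
fixture [([319.9, 102.8, 193.3, 92.9], 0.61)]
knob [([247.7, 100.0, 19.3, 20.8], 0.75), ([531.1, 151.6, 51.9, 45.9], 0.55)]
cork_block [([317.4, 261.1, 122.0, 174.5], 0.68)]
[560.65601004  90.66682697 299.0041045 ] [[0.991, 0.131], [0.131, -0.991]]
```

View pics/w3.png

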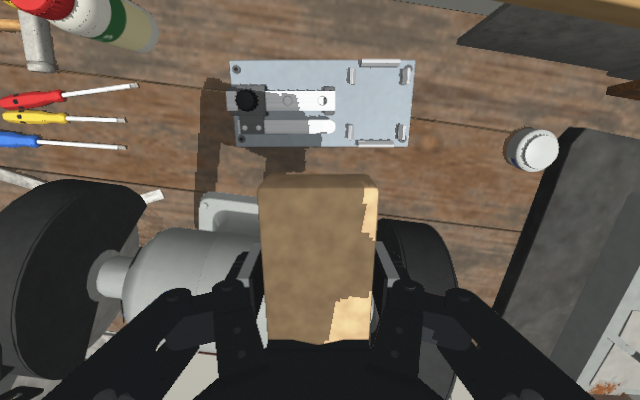

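The wrist view shows the block held squarely and the fixture above it: plate (230,60)–(414,147), knob (247,100), last hole at about (322,101). I'll zoom in for exact pixels.

```bash
python3 - <<'E'
import cv2
im=cv2.imread("pics/w3.png")[50:160,220:420]; cv2.imwrite("pics/d.png",cv2.resize(im,None,fx=4,fy=4,interpolation=cv2.INTER_CUBIC))
E
```

```text
(no output)
```

View pics/d.png

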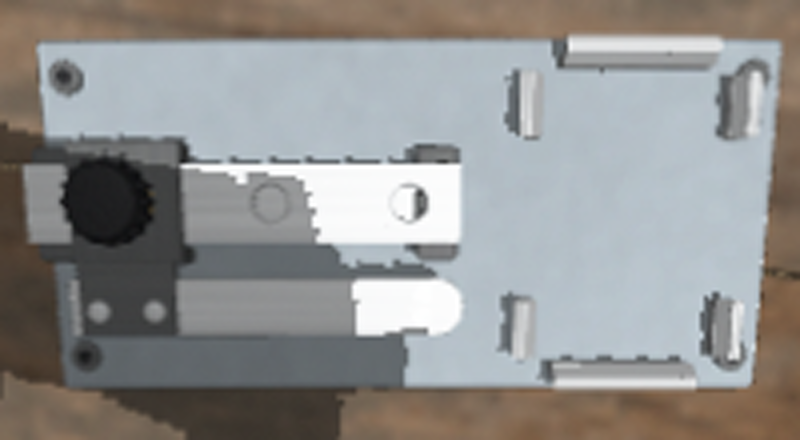

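```bash
cat > fit.py <<'E'
from h import *
import json
from scipy.optimize import least_squares
cal=json.load(open("cal3.json"))
px=np.array([(408,203),(271,203),(107,200),(462,307),(461,204),(40,43),(780,42),(750,386),(67,388)],float)/4+[219.6,49.6]
def model(p):
    x0,y0,t,Y=p; c,s=np.cos(t),np.sin(t)
    L=np.array([(5,75,36),(5,120,36),(5,165,74),(-27,57,45),(5,59,36),(58,Y+250,8),(58,Y,8),(-58,Y,8),(-58,Y+250,8)])
    return np.c_[x0+c*L[:,0]-s*L[:,1],y0+s*L[:,0]+c*L[:,1],L[:,2]]
r=least_squares(lambda p:(proj("w",model(p),cal)-px).ravel(),[665,33,.13,-45],x_scale=[10,10,.1,10])
print(r.x,np.degrees(r.x[2])); print(r.fun.reshape(-1,2).round(2).tolist())
x0,y0,t,_=r.x; w=lambda a,b,z:np.r_[x0+np.cos(t)*a-np.sin(t)*b,y0+np.sin(t)*a+np.cos(t)*b,z]
print("wall top px crop",((proj("w",np.array([w(53,26,26),w(53,-26,26),w(-53,26,26),w(-53,-26,26)]),cal)-[219.6,49.6])*4).round(0).tolist())
k=w(5,165,63); print("knob",k)
C=[at("w",u,v,299-22+28,cal) for u,v in [(262,188),(377,188)]]  # far top edge of held block
m=np.mean(C,0); s=get_state(); M=R.from_quat(s["tcp_rot"]).as_matrix()
print("edge in tool",M.T@(np.r_[m,305]-s["tool_pos"]),"target delta(units)",M.T@(w(0,0,120)-s["tool_pos"])/50, "yaw tool",np.degrees(np.arctan2(M[1,0],M[0,0])))
E
python3 fit.py
```

```text
[ 6.51756358e+02  2.23376002e+01  1.31800240e-01 -5.01298169e+01] 7.551597508135065
[[0.54, 0.17], [-0.08, 0.22], [-0.99, 0.41], [0.96, 0.06], [-0.31, -0.07], [-1.15, -0.74], [1.09, -0.5], [0.75, 0.71], [-0.69, 0.24]]
wall top px crop [[564.0, 47.0], [726.0, 48.0], [551.0, 381.0], [701.0, 381.0]]
knob [635.02886089 186.56363599  63.        ]
edge in tool [44.90047978 -0.16484772 -5.99873513] target delta(units) [1.62794786 1.59305746 3.57997264] yaw tool 7.5116171365734425
```

```bash
python3 -m creep '[{"gripper":0.4,"linear":[0.41,0.4,0],"turn":[0,0,0]},{"gripper":0.4,"linear":[0.41,0.4,0],"turn":[0,0,0]},{"gripper":0.4,"linear":[0.41,0.4,0],"turn":[0,0,0]},{"gripper":0.4,"linear":[0.41,0.4,0.4],"turn":[0,0,0]},{"gripper":0.4,"linear":[0,0,0.8],"turn":[0,0,0]},{"gripper":0.4,"linear":[0,0,0.8],"turn":[0,0,0]},{"gripper":0.4,"linear":[0,0,0.8],"turn":[0,0,0]},{"gripper":0.4,"linear":[0,0,0.6],"turn":[0,0,0]}]'
python3 -m creep '[{"gripper":0.4,"linear":[0,0,0.4],"turn":[0,0,0]},{"gripper":0.4,"linear":[0,0,0.3],"turn":[0,0,0]},{"gripper":0.4,"linear":[0,0,0.15],"turn":[0,0,0]},{"gripper":0.4,"linear":[0,0,0],"turn":[0,0,0]},{"gripper":0.4,"linear":[0,0,0],"turn":[0,0,0]},{"gripper":0.4,"linear":[0,0,0],"turn":[0,0,0]},{"gripper":0.4,"linear":[0,0,0],"turn":[0,0,0]},{"gripper":0.4,"linear":[0,0,0],"turn":[0,0,0]}]'
python3 - <<'E'
from h import *
s=get_state();M=R.from_quat(s["tcp_rot"]).as_matrix()
t=np.radians(7.55);print(s["tool_pos"],M.T@(np.array([651.8+np.cos(t),22.3+np.sin(t),30])-s["tool_pos"])/50,s["joints"])
E
```

```text
time: 9.85
tool_pos: [651.1, 22.1, 125.8]
tcp_rot: [0.998, 0.065, -0.002, -0.0]
contact_force: [0.0, 0.4, 0.1]
gripper_width: 54.3
grip_force: 42.5
time: 10.65
tool_pos: [652.9, 22.0, 87.4]
tcp_rot: [0.998, 0.065, 0.001, 0.0]
contact_force: [-0.4, 0.3, -0.8]
gripper_width: 54.3
grip_force: 42.5
[652.86462533  21.96234446  87.3510826 ] [-0.00172995 -0.00989782  1.14701694] [-1.47706835e-01  5.23943347e-01  1.50742563e+00  2.04656192e-05
  1.10887115e+00  1.29255637e+00]
```

```bash
python3 -m creep '[{"gripper":0.4,"linear":[0,0,0.3],"turn":[0,0,0]},{"gripper":0.4,"linear":[0,0,0.2],"turn":[0,0,0]},{"gripper":0.4,"linear":[0,0,0.15],"turn":[0,0,0]},{"gripper":0.4,"linear":[0,0,0.15],"turn":[0,0,0]},{"gripper":0.4,"linear":[0,0,0.1],"turn":[0,0,0]},{"gripper":0.4,"linear":[0,0,0.06],"turn":[0,0,0]},{"gripper":0.4,"linear":[0,0,0],"turn":[0,0,0]},{"gripper":0.4,"linear":[0,0,0],"turn":[0,0,0]}]'
python3 -m creep '[{"gripper":0.4,"linear":[0,0,0.04],"turn":[0,0,0]},{"gripper":0.4,"linear":[0,0,0.04],"turn":[0,0,0]},{"gripper":0.4,"linear":[0,0,0.04],"turn":[0,0,0]},{"gripper":0.4,"linear":[0,0,0],"turn":[0,0,0]},{"gripper":0.4,"linear":[0,0,0],"turn":[0,0,0]},{"gripper":0.4,"linear":[0,0,0],"turn":[0,0,0]},{"gripper":0.4,"linear":[0,0,0],"turn":[0,0,0]},{"gripper":0.4,"linear":[0,0,0],"turn":[0,0,0]}]'
```

```text
time: 11.45
tool_pos: [652.7, 22.0, 38.8]
tcp_rot: [0.998, 0.065, 0.0, 0.0]
contact_force: [-0.1, 0.6, 0.2]
gripper_width: 54.1
grip_force: 42.5
time: 12.25
tool_pos: [652.4, 22.0, 32.5]
tcp_rot: [0.998, 0.065, 0.0, -0.0]
contact_force: [-0.3, -0.7, -0.7]
gripper_width: 54.1
grip_force: 42.5
```

```bash
python3 -m creep '[{"gripper":0.4,"linear":[0,0,0.02],"turn":[0,0,0]},{"gripper":0.4,"linear":[0,0,0.02],"turn":[0,0,0]},{"gripper":0.4,"linear":[0,0,0.02],"turn":[0,0,0]},{"gripper":0.4,"linear":[0,0,0],"turn":[0,0,0]},{"gripper":0.4,"linear":[0,0,0],"turn":[0,0,0]},{"gripper":0.4,"linear":[0,0,0],"turn":[0,0,0]},{"gripper":0.4,"linear":[0,0,0],"turn":[0,0,0]},{"gripper":0.4,"linear":[0,0,0],"turn":[0,0,0]}]'
```

```text
time: 13.05
tool_pos: [652.6, 22.0, 32.0]
tcp_rot: [0.998, 0.065, 0.0, 0.0]
contact_force: [-7.6, 1.1, 16.9]
gripper_width: 54.2
grip_force: 44.5
```

```bash
python3 -m creep '[{"gripper":0.72,"linear":[0,0,0],"turn":[0,0,0]},{"gripper":0.76,"linear":[0,0,0],"turn":[0,0,0]},{"gripper":0.8,"linear":[0,0,0],"turn":[0,0,0]},{"gripper":0.8,"linear":[0,0,0],"turn":[0,0,0]},{"gripper":0.8,"linear":[0,0,0],"turn":[0,0,0]},{"gripper":0.8,"linear":[0,0,0],"turn":[0,0,0]},{"gripper":0.8,"linear":[0,0,0],"turn":[0,0,0]},{"gripper":0.8,"linear":[0,0,0],"turn":[0,0,0]}]'
python3 -m creep '[{"gripper":0.8,"linear":[0,0,-0.3],"turn":[0,0,0]},{"gripper":0.8,"linear":[0,0,-0.5],"turn":[0,0,0]},{"gripper":0.8,"linear":[0,0,-0.8],"turn":[0,0,0]},{"gripper":0.8,"linear":[0,0,-0.8],"turn":[0,0,0]},{"gripper":0.8,"linear":[-0.3,0,-0.6],"turn":[0,0,0]},{"gripper":0.8,"linear":[-0.3,0,-0.4],"turn":[0,0,0]},{"gripper":0.8,"linear":[0,0,0],"turn":[0,0,0]},{"gripper":0.8,"linear":[0,0,0],"turn":[0,0,0]}]'
python3 - <<'E'
from h import *
import json
c=get_calibration("wrist"); json.dump({k:np.asarray(v).tolist() for k,v in c.items()},open("cal4.json","w"))
im=snap("wrist","w4"); s=get_state();print(s["tool_pos"])
for l in ["cork_block","knob"]: print([(np.round(x["rect"],1).tolist(),round(x["conf"],2)) for x in recognise("wrist",l)[:2]])
x0,y0,t=651.8,22.3,.1318
w=lambda a,b,z:np.r_[x0+np.cos(t)*a-np.sin(t)*b,y0+np.sin(t)*a+np.cos(t)*b,z]
P=proj("w",np.array([w(46,29,36),w(46,-29,36),w(-46,-29,36),w(-46,29,36)]),c);print(P.round(1).tolist())
b=im[:,:,::-1].copy(); cv2.polylines(b,[P.round().astype(np.int32)],True,(255,0,255),1)
u,v=P.mean(0).astype(int); b=b[max(0,v-90):v+90,max(0,u-130):u+110]; print(max(0,v-90),max(0,u-130))
cv2.imwrite("pics/e.png",cv2.resize(b,None,fx=3.3,fy=3.3,interpolation=cv2.INTER_CUBIC))
E
```

```text
time: 13.85
tool_pos: [652.4, 22.0, 29.4]
tcp_rot: [0.998, 0.065, -0.0, 0.0]
contact_force: [-0.9, 0.3, -0.6]
gripper_width: 68.2
grip_force: 0.0
time: 14.65
tool_pos: [623.0, 18.0, 200.6]
tcp_rot: [0.998, 0.065, 0.001, 0.0]
contact_force: [-1.1, 0.4, -0.2]
gripper_width: 68.0
grip_force: 0.0
[622.64671707  18.15074189 199.28718825]
[([316.1, 156.2, 58.1, 87.7], 0.92)]
[([138.9, 159.0, 32.0, 29.6], 0.94)]
[[288.2, 111.0], [347.8, 110.9], [345.3, 200.7], [291.0, 200.9]]
65 188
```

View pics/e.png

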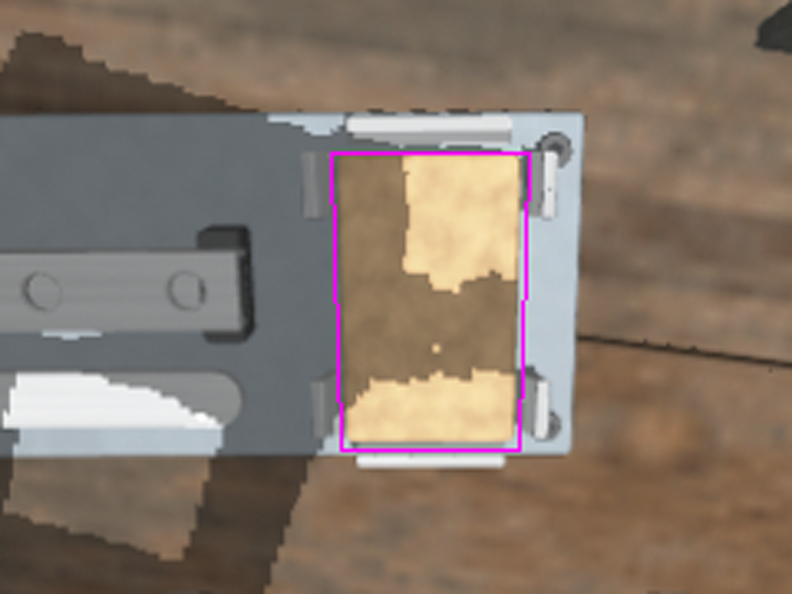

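The block sits inside all four walls and is released. I'll check that it is flat and down by touching its top lightly near both ends with shut fingers (expected contact at TCP z≈55).

```bash
python3 -m creep '[{"gripper":0,"linear":[0,0,0.3],"turn":[0,0,0]},{"gripper":0,"linear":[0,0,0.5],"turn":[0,0,0]},{"gripper":0,"linear":[0,0,0.5],"turn":[0,0,0]},{"gripper":0,"linear":[0,0,0.5],"turn":[0,0,0]},{"gripper":0,"linear":[0,0,0.4],"turn":[0,0,0]},{"gripper":0,"linear":[0,0,0.3],"turn":[0,0,0]},{"gripper":0,"linear":[0,0,0.2],"turn":[0,0,0]},{"gripper":0,"linear":[0,0,0],"turn":[0,0,0]}]'
python3 -m creep '[{"gripper":0,"linear":[0,0,0.04],"turn":[0,0,0]},{"gripper":0,"linear":[0,0,0.04],"turn":[0,0,0]},{"gripper":0,"linear":[0,0,0.02],"turn":[0,0,0]},{"gripper":0,"linear":[0,0,0],"turn":[0,0,0]},{"gripper":0,"linear":[0,0,0],"turn":[0,0,0]},{"gripper":0,"linear":[0,0,0],"turn":[0,0,0]},{"gripper":0,"linear":[0,0,0],"turn":[0,0,0]},{"gripper":0,"linear":[0,0,0],"turn":[0,0,0]}]'
```

```text
time: 15.6
tool_pos: [621.4, 18.3, 62.2]
tcp_rot: [0.998, 0.065, -0.002, -0.0]
contact_force: [0.4, -0.7, 0.2]
gripper_width: -0.1
grip_force: 0.0
time: 16.4
tool_pos: [622.7, 18.1, 59.6]
tcp_rot: [0.998, 0.065, 0.0, -0.0]
contact_force: [0.1, 0.3, 0.3]
gripper_width: 0.4
grip_force: 0.0
```

```bash
python3 -m creep '[{"gripper":0,"linear":[0,0,0.04],"turn":[0,0,0]},{"gripper":0,"linear":[0,0,0.03],"turn":[0,0,0]},{"gripper":0,"linear":[0,0,0.02],"turn":[0,0,0]},{"gripper":0,"linear":[0,0,0],"turn":[0,0,0]},{"gripper":0,"linear":[0,0,0],"turn":[0,0,0]},{"gripper":0,"linear":[0,0,0],"turn":[0,0,0]},{"gripper":0,"linear":[0,0,0],"turn":[0,0,0]},{"gripper":0,"linear":[0,0,0],"turn":[0,0,0]}]'
python3 -m creep '[{"gripper":0,"linear":[0,0,0.01],"turn":[0,0,0]},{"gripper":0,"linear":[0,0,0.01],"turn":[0,0,0]},{"gripper":0,"linear":[0,0,0],"turn":[0,0,0]},{"gripper":0,"linear":[0,0,0],"turn":[0,0,0]},{"gripper":0,"linear":[0,0,0],"turn":[0,0,0]},{"gripper":0,"linear":[0,0,0],"turn":[0,0,0]},{"gripper":0,"linear":[0,0,0],"turn":[0,0,0]},{"gripper":0,"linear":[0,0,0],"turn":[0,0,0]}]'
```

```text
time: 17.2
tool_pos: [622.7, 18.1, 55.0]
tcp_rot: [0.998, 0.065, -0.0, -0.0]
contact_force: [0.6, -0.4, -0.1]
gripper_width: -0.3
grip_force: 0.0
time: 18.0
tool_pos: [622.7, 18.1, 54.8]
tcp_rot: [0.998, 0.065, 0.0, 0.0]
contact_force: [-2.3, 0.8, 6.1]
gripper_width: -0.2
grip_force: 3.0
```

The -x end is at 36 mm. Now the +x end.

```bash
python3 -m creep '[{"gripper":0,"linear":[0,0,-0.2],"turn":[0,0,0]},{"gripper":0,"linear":[0.4,0,0],"turn":[0,0,0]},{"gripper":0,"linear":[0.4,0,0],"turn":[0,0,0]},{"gripper":0,"linear":[0.36,0,0],"turn":[0,0,0]},{"gripper":0,"linear":[0,0,0.1],"turn":[0,0,0]},{"gripper":0,"linear":[0,0,0.04],"turn":[0,0,0]},{"gripper":0,"linear":[0,0,0.03],"turn":[0,0,0]},{"gripper":0,"linear":[0,0,0],"turn":[0,0,0]}]'
python3 -m creep '[{"gripper":0,"linear":[0,0,0.02],"turn":[0,0,0]},{"gripper":0,"linear":[0,0,0.02],"turn":[0,0,0]},{"gripper":0,"linear":[0,0,0],"turn":[0,0,0]},{"gripper":0,"linear":[0,0,0],"turn":[0,0,0]},{"gripper":0,"linear":[0,0,0],"turn":[0,0,0]},{"gripper":0,"linear":[0,0,0],"turn":[0,0,0]},{"gripper":0,"linear":[0,0,0],"turn":[0,0,0]},{"gripper":0,"linear":[0,0,0],"turn":[0,0,0]}]'
```

```text
time: 18.8
tool_pos: [679.2, 25.6, 55.2]
tcp_rot: [0.998, 0.065, -0.001, -0.0]
contact_force: [-0.1, -0.5, 0.4]
gripper_width: 0.2
grip_force: 0.0
time: 19.6
tool_pos: [679.9, 25.6, 54.8]
tcp_rot: [0.998, 0.065, -0.0, 0.0]
contact_force: [-4.2, 0.0, 7.9]
gripper_width: -0.2
grip_force: 4.1
```

Both ends contact at 54.8, so the block is flat with its top at 36 mm. Next, the knob.

```bash
python3 - <<'E'
from h import *
import json
c=json.load(open("cal4.json")); print("knob from w4",at("w",138.9,159,68,c),at("w",138.9,157,74,c))
im=cv2.imread("pics/w4.png"); g=im[135:180,115:165].max(2)<70
n,l,st,ce=cv2.connectedComponentsWithStats(g.astype(np.uint8)); i=1+np.argmax(st[1:,4]); print(st[i],ce[i]+[115,135])
k=np.array([635,186.6,66]); s=get_state();M=R.from_quat(s["tcp_rot"]).as_matrix(); print(M.T@(k-s["tool_pos"])/50)
E
```

```text
knob from w4 [635.4 185.8] [638.7 182.1]
[  7   5  37  34 847] [139.63400236 157.41558442]
[-0.47098679 -3.30967967 -0.2239921 ]
```

```bash
python3 -m creep '[{"gripper":0,"linear":[0,0,-0.6],"turn":[0,0,0]},{"gripper":0,"linear":[0,0,-0.7],"turn":[0,0,0]},{"gripper":0,"linear":[0,0,-0.7],"turn":[0,0,0]},{"gripper":0.5,"linear":[0,0,-0.2],"turn":[0,0,0]},{"gripper":1,"linear":[0,-0.6,0],"turn":[0,0,0]},{"gripper":1,"linear":[0,-0.6,0],"turn":[0,0,0]},{"gripper":1,"linear":[0,-0.6,0],"turn":[0,0,0]},{"gripper":1,"linear":[0,0,0],"turn":[0,0,0]}]'
```

```text
time: 20.4
tool_pos: [667.0, 118.6, 162.5]
tcp_rot: [0.998, 0.067, -0.001, -0.001]
contact_force: [-0.2, -1.4, -0.8]
gripper_width: 72.5
grip_force: 0.0
```

```bash
python3 -m creep '[{"gripper":1,"linear":[-0.157,-0.5,0],"turn":[0,0,0]},{"gripper":1,"linear":[-0.157,-0.5,0],"turn":[0,0,0]},{"gripper":1,"linear":[-0.157,-0.51,0],"turn":[0,0,0]},{"gripper":1,"linear":[0,0,0],"turn":[0,0,0]},{"gripper":1,"linear":[0,0,0.3],"turn":[0,0,0]},{"gripper":1,"linear":[0,0,0.4],"turn":[0,0,0]},{"gripper":1,"linear":[0,0,0],"turn":[0,0,0]},{"gripper":1,"linear":[0,0,0],"turn":[0,0,0]}]' 40
python3 - <<'E'
from h import *
c=get_calibration("wrist"); im=snap("wrist","w5")
print([(np.round(x["rect"],1).tolist(),round(x["conf"],2)) for x in recognise("wrist","knob")[:2]])
x0,y0,t=651.8,22.3,.1318
th=np.linspace(0,6.28,40); a=np.c_[635+12*np.cos(th),186.5+12*np.sin(th)]
P=np.r_[proj("w",np.c_[a,a[:,0]*0+74],c),proj("w",np.c_[a,a[:,0]*0+52],c)]; print("pred box",P.min(0),P.max(0),(P.min(0)+P.max(0))/2)
s=get_state();M=R.from_quat(s["tcp_rot"]).as_matrix(); print(s["tool_pos"],M.T@(np.array([635,186.5,66])-s["tool_pos"])/50)
E
```

```text
time: 21.2
tool_pos: [635.0, 185.4, 127.1]
tcp_rot: [0.998, 0.065, -0.001, 0.0]
contact_force: [0.2, -0.3, -0.7]
gripper_width: 85.2
grip_force: 0.0
[([317.2, 222.9, 36.4, 39.7], 0.75)]
pred box [299.75964632 200.84502471] [335.15333674 243.88069083] [317.45649153 222.36285777]
[636.0339544  185.93857777 128.96741266] [-0.02018143 -0.01398984  1.25932868]
```

Knob prediction matches the detection within 1 px. Descending and gripping.

```bash
python3 -m creep '[{"gripper":1,"linear":[-0.02,-0.01,0.3],"turn":[0,0,0]},{"gripper":1,"linear":[0,0,0.35],"turn":[0,0,0]},{"gripper":1,"linear":[0,0,0.3],"turn":[0,0,0]},{"gripper":1,"linear":[0,0,0.2],"turn":[0,0,0]},{"gripper":1,"linear":[0,0,0.09],"turn":[0,0,0]},{"gripper":1,"linear":[0,0,0],"turn":[0,0,0]},{"gripper":1,"linear":[0,0,0],"turn":[0,0,0]},{"gripper":0.6,"linear":[0,0,0],"turn":[0,0,0]}]' 50
python3 -m creep '[{"gripper":0.4,"linear":[0,0,0],"turn":[0,0,0]},{"gripper":0.3,"linear":[0,0,0],"turn":[0,0,0]},{"gripper":0.1,"linear":[0,0,0],"turn":[0,0,0]},{"gripper":0.1,"linear":[0,0,0],"turn":[0,0,0]},{"gripper":0.1,"linear":[0,0,0],"turn":[0,0,0]},{"gripper":0.1,"linear":[0,0,0],"turn":[0,0,0]},{"gripper":0.1,"linear":[0,0,0],"turn":[0,0,0]},{"gripper":0.1,"linear":[0,0,0],"turn":[0,0,0]}]'
```

```text
time: 22.1
tool_pos: [634.9, 187.2, 67.4]
tcp_rot: [0.998, 0.065, 0.001, -0.0]
contact_force: [-0.3, -0.2, 0.2]
gripper_width: 73.4
grip_force: 0.0
time: 22.9
tool_pos: [634.5, 187.1, 67.0]
tcp_rot: [0.998, 0.065, 0.0, 0.0]
contact_force: [-1.4, -1.0, 5.2]
gripper_width: 22.5
grip_force: 48.9
```

```bash
python3 -m creep '[{"gripper":0.1,"linear":[0,0,-0.06],"turn":[0,0,0]},{"gripper":0.1,"linear":[0,0,-0.08],"turn":[0,0,0]},{"gripper":0.1,"linear":[0,0,-0.08],"turn":[0,0,0]},{"gripper":0.1,"linear":[0,0,-0.08],"turn":[0,0,0]},{"gripper":0.1,"linear":[0,0,0],"turn":[0,0,0]},{"gripper":0.1,"linear":[0,0,0],"turn":[0,0,0]},{"gripper":0.1,"linear":[0,0,0],"turn":[0,0,0]},{"gripper":0.1,"linear":[0,0,0],"turn":[0,0,0]}]'
```

```text
time: 23.7
tool_pos: [634.2, 187.0, 81.3]
tcp_rot: [0.998, 0.065, -0.0, 0.0]
contact_force: [4.3, 0.8, -7.4]
gripper_width: 22.5
grip_force: 49.2
```

```bash
python3 -m creep '[{"gripper":0.1,"linear":[0,0.1,0],"turn":[0,0,0]},{"gripper":0.1,"linear":[0,0.2,0],"turn":[0,0,0]},{"gripper":0.1,"linear":[0,0.2,0],"turn":[0,0,0]},{"gripper":0.1,"linear":[0,0.2,0],"turn":[0,0,0]},{"gripper":0.1,"linear":[0,0.15,0],"turn":[0,0,0]},{"gripper":0.1,"linear":[0,0.05,0],"turn":[0,0,0]},{"gripper":0.1,"linear":[0,0,0],"turn":[0,0,0]},{"gripper":0.1,"linear":[0,0,0],"turn":[0,0,0]}]'
```

```text
time: 24.5
tool_pos: [640.2, 142.2, 81.4]
tcp_rot: [0.998, 0.065, 0.0, 0.0]
contact_force: [5.3, -1.0, -7.9]
gripper_width: 22.3
grip_force: 49.4
```

```bash
python3 -m creep '[{"gripper":0.1,"linear":[0,0,0.08],"turn":[0,0,0]},{"gripper":0.1,"linear":[0,0,0.08],"turn":[0,0,0]},{"gripper":0.1,"linear":[0,0,0.06],"turn":[0,0,0]},{"gripper":0.1,"linear":[0,0,0.04],"turn":[0,0,0]},{"gripper":0.1,"linear":[0,0,0.04],"turn":[0,0,0]},{"gripper":0.1,"linear":[0,0,0],"turn":[0,0,0]},{"gripper":0.1,"linear":[0,0,0],"turn":[0,0,0]},{"gripper":0.1,"linear":[0,0,0],"turn":[0,0,0]}]'
```

```text
time: 25.3
tool_pos: [640.3, 142.4, 67.0]
tcp_rot: [0.998, 0.065, 0.0, 0.0]
contact_force: [1.4, 0.1, 0.5]
gripper_width: 22.1
grip_force: 50.2
```

```bash
python3 -m creep '[{"gripper":0.1,"linear":[0,0,0.02],"turn":[0,0,0]},{"gripper":0.1,"linear":[0,0,0],"turn":[0,0,0]},{"gripper":0.1,"linear":[0,0,0],"turn":[0,0,0]},{"gripper":0.1,"linear":[0,0,0],"turn":[0,0,0]},{"gripper":0.1,"linear":[0,0,0],"turn":[0,0,0]},{"gripper":0.1,"linear":[0,0,0],"turn":[0,0,0]},{"gripper":0.1,"linear":[0,0,0],"turn":[0,0,0]},{"gripper":0.1,"linear":[0,0,0],"turn":[0,0,0]}]'
python3 - <<'E'
from h import *
snap("top","t2"); snap("wrist","w6")
for c,l in [("top","flux_tin"),("top","oil_bottle"),("top","pliers_red_1"),("top","cork_block"),("wrist","cork_block")]: print(c,l,[(np.round(x["rect"],1).tolist(),round(x["conf"],2)) for x in recognise(c,l)[:1]])
s=get_state();print(s["tool_pos"],s["contact_force"],s["gripper_width"])
E
```

```text
time: 26.1
tool_pos: [640.4, 142.5, 67.0]
tcp_rot: [0.998, 0.065, 0.0, 0.0]
contact_force: [-1.2, -1.5, 7.6]
gripper_width: 22.5
grip_force: 50.8
top flux_tin [([422.8, 169.8, 22.6, 25.5], 0.82)]
top oil_bottle [([220.3, 132.7, 35.8, 31.4], 0.56)]
top pliers_red_1 [([400.8, 270.6, 50.0, 20.6], 0.88)]
top cork_block [([339.6, 157.6, 22.5, 33.0], 0.8)]
wrist cork_block [([510.3, 238.6, 129.6, 145.1], 0.92)]
[640.44317812 142.45619546  66.95042076] [-1.00760777 -1.19634365  7.20466858] 22.465752190340655
```

```bash
python3 -c "
from workcell import *
print(close_job())"
```

```text
the job is handed in; nothing more can be done
None
```

I handed the job in at about 26 s. The block lies flat in the pocket (top at 36 mm at both ends) and is released. The pin stopped firmly in the next hole at the same height as at the start, with the knob still gripped. The pliers, tin and bottle were not touched.

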